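Index a tube carrier four clicks under its keeper and hold it at the reader

TASK

On the tube indexer, swing the keeper bar shut over the tubes until it snaps home, and only then swing the index lever to the robot's left by its upright post through four clicks, counted by feel, so that the fifth tube stands at the reader; do not go on to the fifth click. The lever springs back if let go, so finish while still holding it steady in the fourth notch by its post. Leave the keeper shut and the other things on the bench where they are.

Things in the scene. Friction and masses are not known exactly. Their poses are not given: they have to be found in the camera images.
- fixture: The tube indexer, fixed to the bench: steel base plate 200 (x) x 350 (y) x 12 mm; black 7-tube carrier in a track along y (caps 80 mm above the bench); white reader head, 78 mm tall, behind it; keeper bar above the tubes; index lever on the near side. Origin on the bench, 10 mm in x and in y short of the plate's centre; x away from the robot, y left, z up.
- keeper (a joint): Keeper bar's angle (rad) about a vertical pivot: 0 shut (along the fixture's y, over the tubes), growing as its free end swings towards the robot; starts open at 0.45 to 1.05. Light friction; it stays where it is left. Over the last 14 mm at the knob (below 0.07) a sprung ball in the catch resists with about 3 N; past 0.033 it snaps to 0 by itself and is kept there as firmly.
- keeper_knob (a point): Black upright round knob at the keeper bar's free end, 16 mm across, 40 mm tall; this point is its centre, 115 mm above the bench, 205 mm from the pivot. The bar (14 mm wide, 10 mm thick) has its top 95 mm above the bench; the catch it swings into rises no higher than 98 mm.
- keeper_hinge (a point): Point on the vertical pivot axis of the keeper bar, at the knob's mid-height (fixture frame: x +30, y -125, z +115 mm). With keeper angle q the knob's centre is at hinge + 205 mm * (-sin q, cos q) in the fixture's x, y.
- lever (a joint): Index lever's angle (rad) about a vertical pivot: 0 at its rest stop, growing as its post swings left (fixture +y); limit 1.047. One click 0.2094, fourth notch 0.838. A spring always returns it when let go (3.5 N at the post at rest, 5.5 N at click 4). Each click the push rises and falls 2.6 N: stiffest 1/4 click past a notch, easiest 1/4 before the next. The carrier moves 18 mm a click.
- lever_post: Black upright round post, a freely turning grip at the end of the index lever, 16 mm across, 48 mm tall; origin at its centre, 59 mm above the bench (top 83 mm; the flat steel lever arm under it is at most 35 mm above the bench). 85 mm from the pivot. It stands free all round, on the robot's side of the fixture.
- lever_hinge (a point): Point on the lever's vertical pivot axis at the post's mid-height (fixture frame: x -30, y +50, z +59 mm). With lever angle q and a = q - 0.5236 rad, the post's centre is at hinge + 85 mm * (-cos a, sin a) in the fixture's x, y.
- jar: Bystander: a clear specimen jar with a white lid, 60 mm across and 75 mm tall; origin at the centre of its underside. Leave it alone.
- tip_box: Bystander: a grey pipette-tip box with a clear lid, 94 x 69 x 57 mm; origin at the centre of its underside. Leave it alone.
- cap_tub: Bystander: a plain white round tub, 56 mm across and 40 mm tall; origin at the centre of its underside. Leave it alone.

How it is judged (in metres and radians):
On the way, in this order (a step that is already met when the one before it is completed fails the run):
1. the keeper bar is shut in its detent (value of joint keeper below 0.025 rad), for 0.2 s.
2. the lever is held in the fourth notch by its post, keeper shut (value of joint keeper below 0.025 rad and value of joint lever between 0.775 and 0.901 rad and velocity of joint lever between -0.15 and 0.15 rad/s and contact force between the fingers and lever_post above 1 N), for 0.2 s.
At the end, for the whole second after the job is handed in: Keeper bar within 0.025 rad (5 mm at the knob) of shut; lever within 0.3 click (0.063 rad) of the fourth notch at 0.838 rad and still (under 0.15 rad/s); the fingers push on its post with more than 1 N (all of step 2); the arm keeps its last pose, push and grip.
It fails at once if the lever is worked (more than half a click) while the keeper is not shut (value of joint lever above 0.105 rad and value of joint keeper above 0.1 rad).
It fails at once if the lever goes on towards the fifth click (value of joint lever above 0.974 rad).
It fails at once if the jar is moved more than 30 mm or tipped (distance of jar from where it was at the start of the episode above 0.03 m or angle between jar's own z axis and vertical above 0.5 rad).
It fails at once if the tip box is moved more than 30 mm or tipped (distance of tip_box from where it was at the start of the episode above 0.03 m or angle between tip_box's own z axis and vertical above 0.5 rad).
It fails at once if the cap tub is moved more than 30 mm or tipped (distance of cap_tub from where it was at the start of the episode above 0.03 m or angle between cap_tub's own z axis and vertical above 0.5 rad).
It also fails if it takes over 54 s, if anything falls off the work surface, if the arm or the gripper's body presses on something with over 40 N, if the wrist force passes 120 N, or if a joint passes its speed limit or range.

ROBOT

A 6-joint arm with a two-finger parallel gripper is mounted at the origin on the work surface. World frame = base frame: x ahead of the robot, y to its left, z up, the work surface at z = 0. Lengths are in mm, angles in rad, forces in N, time in s.
With the tool pointing down it reaches from about 400 to 925 mm from the base axis. Payload 12.5 kg.
Tool frame: the origin (TCP) lies at the very end of the fingers, on their centre line; the grasp point (between the pads) lies 19 mm behind it; z points along the fingers, x is the direction in which the jaws open and shut, and the axes are right-handed (so a half turn about z gives the same grasp; the last joint's range is limited). The gripper opens to 95 mm and grips with 3 to 60 N. Pads are 20 mm wide; open, the fingers measure 119 mm over their backs; the gripper's body (75 mm by 180 mm) begins 59 mm behind the grasp point.
Start: joints at [1.015, 0.491, 1.559, -0, 1.092, -0.106], TCP at [271.728, 562.86, 214.661] pointing down, gripper open.
Joint ranges: [-3.1, 3.1], [-0.84, 2.19], [0.05, 2.79], [-1.13, 4.28], [0.06, 2.93], [-2.69, 2.69]. Speed limits (rad/s): [2.22, 2.22, 2.79, 3.14, 3.14, 3.14].

INTERFACE

Orientations are given as a unit quaternion [x, y, z, w].
In Python, from cell import manip, imaging, sign_off gives the robot as it stands.
- The arm moves only by the tool jog_arm, never from a script. Its argument "increments" is one flat list of numbers, 7 for each row, row after row: the closure, from -1 (fully open) to 1 (shut), so that 0 is half open, then the shift along the tool's x, y, z in mm, then the turn, a rotation vector about the tool's x, y, z in degrees. A call has 1 to 5 rows; each row is the pose to reach, as a shift and turn from the pose measured when the call began, along the tool's axes at that moment; what a row does not reach only later rows make up. A row lasts 1/8 s, in which the tool goes at most 62.5 mm and 10.7 degrees, less where a joint would pass 70% of its speed; a pose out of reach is approached as far as the arm can. A call with a gripper value outside its range is refused whole. The fingers move at their own pace and stop on an object; "newtons" is the grip in N (left out, the last holds). Time passes only in rows, so rows that repeat a pose let the fingers close. It gives the time, the measured TCP pose, the force and the opening at its end, in the units of the state.
- manip.get_obs(): the state, without advancing time (a new reading comes with each control period).
- imaging.read_camera(name): name is "scene" or "top" or "wrist"; returns the picture (480x640x3 uint8, red, green, blue); there is no depth.
- imaging.calibration(name): a dict with "fx", "fy", "cx", "cy" (pixels), "R" (3x3) and "t" (3): a world point X has camera coordinates R X + t. Camera axes: x right, y down, z forward; pixel columns grow to the right and rows downward; lengths in mm; the calibration is good to about 2 mm. A picture is of the moment at which its call begins: read the wrist's pose just before it. calibration takes no time and is no camera call; for the wrist camera it gives the pose at the moment of the call.
- sign_off(): hands the job in, once; it reports no verdict.
The state is a dict: "time": time; "joint_positions": joint angles; "qvel": joint speeds; "joint_torque": joint torques, N m; "tcp_pos": TCP position; "orientation": TCP orientation; "ft_force": force on the tool from outside, world axes, zero at the start; "ft_torque": the same for the moment, N m; "opening": finger opening in mm.
Only numpy, scipy, OpenCV 4.12 (cv2) and the standard library are available. Lean on these libraries where they do the work, as an engineer would, in place of code of your own. Each camera call takes 0.05 s, during which the arm holds its last target.

## Working session

There is one attempt and no reset: what is moved stays moved. The work goes in short steps, Python scripts to look and compute and a tool call to move; the robot and the scene stay as the last step left them, time stands still between calls to the robot, and variables do not carry over. Pictures are saved under pics/ and viewed, and the job is handed in when it is done.

Besides the shell and the picture viewer there is one more tool, called after ">>>" as name(argument=value, ...) on one line, values as JSON. jog_arm: Moves the arm, as the interface text tells. Its arguments: {"type":"object","properties":{"increments":{"type":"array","items":{"type":"number"}},"newtons":{"type":"number"}},"required":["increments"]}

```bash
mkdir -p pics; cat > h.py <<'E'
import numpy as np, cv2
from cell import manip, imaging, sign_off
def snap(n,f):
    im=imaging.read_camera(n); cv2.imwrite('pics/'+f,im[:,:,::-1]); return im
def proj(n,X):
    c=imaging.calibration(n); P=np.atleast_2d(X)@np.array(c['R']).T+np.array(c['t'])
    return np.c_[c['fx']*P[:,0]/P[:,2]+c['cx'],c['fy']*P[:,1]/P[:,2]+c['cy']]
def back(n,uv,z):
    c=imaging.calibration(n);R=np.array(c['R']);t=np.array(c['t'])
    d=R.T@np.array([(uv[0]-c['cx'])/c['fx'],(uv[1]-c['cy'])/c['fy'],1]); o=-R.T@t
    return o+d*(z-o[2])/d[2]
E
python3 - <<'E'
from h import *
snap('top','top0.png');snap('scene','scene0.png')
o=manip.get_obs();print(o)
E
```

```text
{'time': 0.1, 'joint_positions': array([ 1.01542989e+00,  4.91499566e-01,  1.55942199e+00, -1.05051078e-05,
        1.09171925e+00, -1.05605420e-01]), 'qvel': array([-2.95715817e-04, -1.99056203e-03, -2.56208898e-03, -6.72663460e-05,
       -5.15776720e-04, -7.87725087e-04]), 'joint_torque': array([ 2.10965103e-03, -6.13625908e+01, -2.58600730e+01,  6.93400344e-02,
        4.71233076e-02, -9.46708337e-05]), 'tcp_pos': array([271.57823049, 562.64926604, 214.10848391]), 'orientation': array([ 8.46978621e-01,  5.31626693e-01, -4.68728854e-04,  2.34455933e-04]), 'ft_force': array([-0.06192666, -1.11760668, -0.28850733]), 'ft_torque': array([-0.01969152,  0.01238849, -0.00396866]), 'opening': 94.84554559398016}
```

View pics/top0.png

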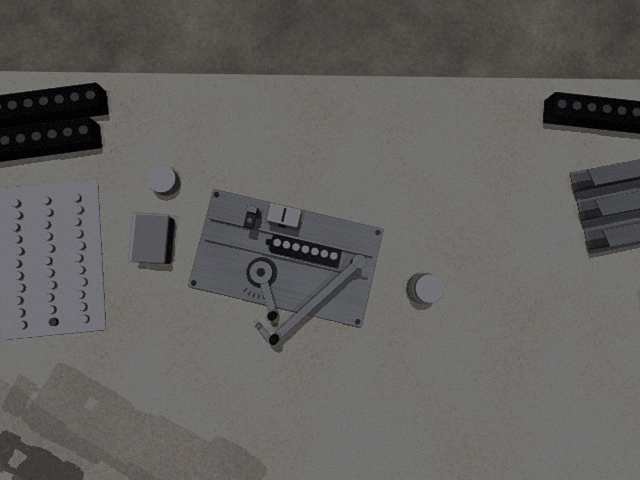

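View pics/scene0.png

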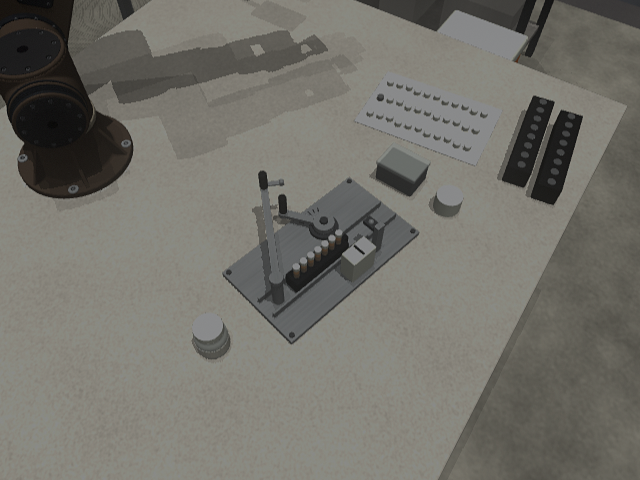

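```bash
python3 - <<'E'
import cv2
a=cv2.imread('pics/top0.png')[180:360,180:400];cv2.imwrite('pics/tc.png',cv2.convertScaleAbs(cv2.resize(a,(792,648)[:2] if 0 else (733,600),interpolation=3),alpha=1.6))
a=cv2.imread('pics/scene0.png')[160:350,210:430];cv2.imwrite('pics/sc.png',cv2.convertScaleAbs(cv2.resize(a,(695,600),interpolation=3),alpha=1.6))
E
```

```text
(no output)
```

View pics/tc.png

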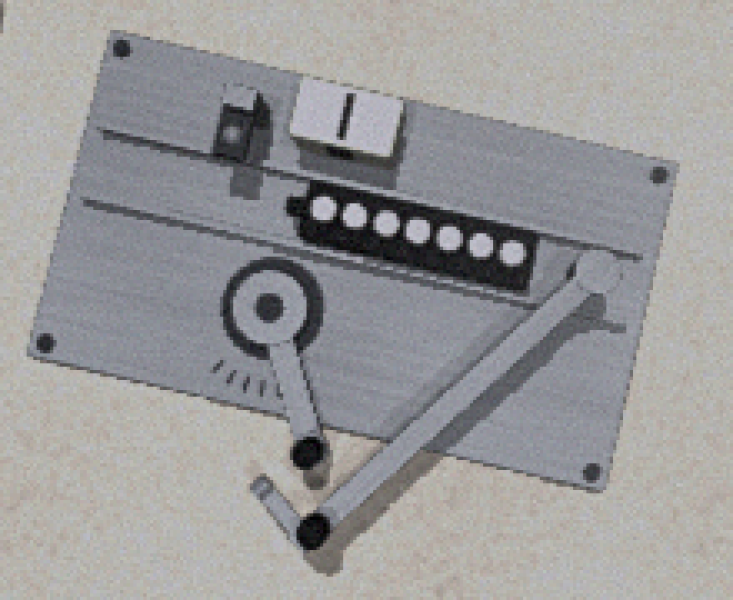

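View pics/sc.png

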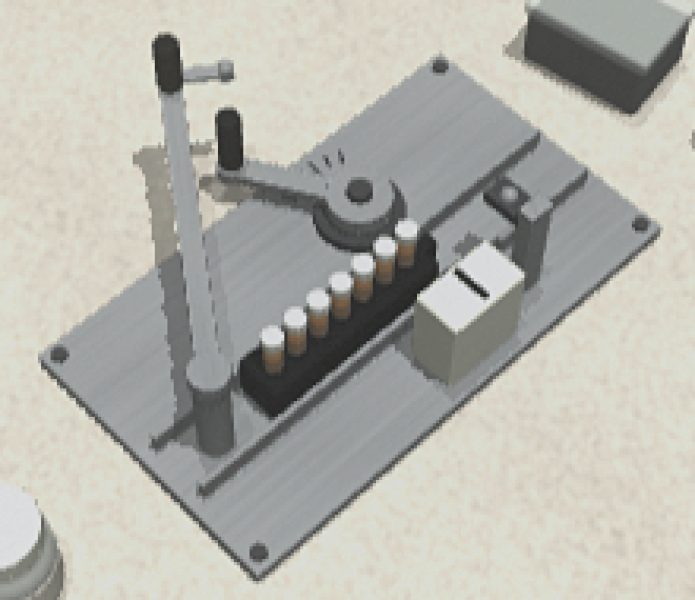

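```bash
cat > pose.py <<'E'
from h import *
from scipy.optimize import least_squares
s=733/220
tc=lambda p:(np.array(p)/s+180)
s2=695/220
scp=lambda p:np.array(p)/s2+[210,160]
F=np.array([[110,185,12],[110,-165,12],[-90,-165,12],[-90,185,12]],float)
tt=np.array([tc(p) for p in [(111,30),(680,163),(604,492),(28,355)]])
ss=np.array([scp(p) for p in [(660,232),(258,578),(40,358),(438,55)]])
def T(p,X):
    c,sn=np.cos(p[2]),np.sin(p[2]);X=np.asarray(X,float)
    return np.c_[p[0]+c*X[:,0]-sn*X[:,1],p[1]+sn*X[:,0]+c*X[:,1],X[:,2]]
E
python3 - <<'E'
from pose import *
for w in [(1,0),(0,1),(1,1)]:
    f=lambda p:np.r_[w[0]*(proj('top',T(p,F))-tt).ravel(),w[1]*(proj('scene',T(p,F))-ss).ravel()]
    r=least_squares(f,[600,150,0.]);print(r.x,r.cost);print(f(r.x).round(1))
p=r.x
kn=back('top',tc((313,530)),135);ks=back('scene',scp((166,36)),135);po=back('top',tc((307,452)),83);ps=back('scene',scp((228,110)),83)
hg=T(p,[[30,-125,115]])[0];lh=T(p,[[-30,50,59]])[0]
print(kn,ks,po,ps,hg,lh)
R=lambda v:(np.cos(-p[2])*v[0]-np.sin(-p[2])*v[1],np.sin(-p[2])*v[0]+np.cos(-p[2])*v[1])
for k in (kn,ks):
    d=R(k-hg);print(np.hypot(*d),np.arctan2(-d[0],d[1]))
for k in (po,ps):
    d=R(k-lh);print(np.hypot(*d),np.arctan2(d[1],-d[0])+.5236)
for q in (0,.07,.5): print('knob',q,T(p,[[30-205*np.sin(q),-125+205*np.cos(q),115]]))
for q in (0,.2094,.4189,.628,.838):
    a=q-.5236;print('post',q,T(p,[[-30-85*np.cos(a),50+85*np.sin(a),59]]))
E
```

```text
[ 5.90249875e+02  7.38514479e+01 -2.27535084e-01] 0.35180215696774747
[ 0.1 -0.3 -0.1  0.1  0.6  0.1 -0.5  0.1  0.  -0.  -0.  -0.  -0.  -0.
 -0.  -0. ]
[ 5.94112682e+02  7.14734803e+01 -2.26577283e-01] 3.067242417691269
[ 0.  -0.   0.  -0.   0.  -0.   0.  -0.   1.2 -1.1 -0.2  0.9 -1.4  0.1
  0.6 -0.6]
[ 5.92037624e+02  7.29060742e+01 -2.26654851e-01] 8.10490722429612
[ 0.5 -1.1  0.3 -0.9  1.1 -0.9  0.  -0.7  0.6 -2.1 -0.7 -0.3 -1.8 -1.
  0.1 -1.4]
[456.08358813  96.68356362 135.        ] [454.12136921 100.70937643 135.        ] [492.6007946  103.93892571  83.        ] [491.32166796 107.74251424  83.        ] [593.18043157 -55.6384472  115.        ] [574.04087686 128.36882832  59.        ]
204.93301213447162 0.9594954644010231
209.24164207721006 0.953594450046023
85.02533234505505 0.005512259666428099
85.2520518943647 0.05257516444109955
knob 0 [[639.24786659 144.11838354 115.        ]]
knob 0.07 [[625.16348594 146.85126669 115.        ]]
knob 0.5 [[537.83988304 141.75056893 115.        ]]
post 0 [[492.76091883 103.49779251  59.        ]]
post 0.2094 [[489.36639538 120.9369923   59.        ]]
post 0.4189 [[489.6721957  138.70931382  59.        ]]
post 0.628 [[493.65637685 155.99729479  59.        ]]
post 0.838 [[501.18177814 172.14726747  59.        ]]
```

```bash
cat > go.py <<'E'
from h import *
from scipy.spatial.transform import Rotation as Ro
def go(pts):
    """pts: (x,y,z,jawdeg); prints tool deltas"""
    o=manip.get_obs();R0=Ro.from_quat(o['orientation']);x0=o['tcp_pos']
    j=np.degrees(np.arctan2(*R0.as_matrix()[[1,0],0]))
    print('t',o['time'],'tcp',x0.round(1),'jaw',j.round(1),'F',o['ft_force'].round(1),'open',round(o['opening'],1),'j6',o['joint_positions'][5].round(2))
    for x,y,z,a in pts:
        a=np.radians(a);c,s=np.cos(a),np.sin(a)
        Rt=np.array([[c,s,0],[s,-c,0],[0,0,-1]])
        d=R0.inv().apply(np.array([x,y,z])-x0); rv=np.degrees((R0.inv()*Ro.from_matrix(Rt)).as_rotvec())
        print(np.r_[d,rv].round(1).tolist())
E
python3 -c "
from go import *
go([(455.5,98,185,42)])"
```

```text
t 0.1 tcp [271.6 562.6 214.1] jaw 64.2 F [-0.1 -1.1 -0.3] open 94.8 j6 -0.11
[-338.5, 367.6, 29.4, 0.0, 0.1, 22.2]
```

>>> jog_arm(increments=[0.1,-338.5,367.6,29.4,0,0.1,22.2,0.1,-338.5,367.6,29.4,0,0.1,22.2,0.1,-338.5,367.6,29.4,0,0.1,22.2,0.1,-338.5,367.6,29.4,0,0.1,22.2,0.1,-338.5,367.6,29.4,0,0.1,22.2])

```text
time: 0.72
tcp_pos: [386.7, 270.9, 196.0]
orientation: [0.933, 0.359, 0.0, -0.0]
ft_force: [1.7, -0.3, 0.4]
opening: 50.5
```

```bash
python3 -c "
from go import *
go([(455.5,98,185,42)])"
```

```text
t 0.725 tcp [386.7 270.9 196. ] jaw 42.1 F [ 1.7 -0.3  0.4] open 50.5 j6 -0.26
[-64.7, 174.5, 11.0, 0.0, -0.0, 0.1]
```

>>> jog_arm(increments=[0.1,-65,174.5,11,0,0,0,0.1,-65,174.5,11,0,0,0,0.1,-65,174.5,11,0,0,0,0.1,-65,174.5,11,0,0,0,0.1,-65,174.5,11,0,0,0])

```text
time: 1.35
tcp_pos: [455.1, 97.9, 184.8]
orientation: [0.934, 0.358, 0.0, -0.0]
ft_force: [0.5, -0.6, 0.7]
opening: 42.7
```

```bash
python3 -c "
from go import *
snap('wrist','w1.png')
go([(455.5,98,105,42)]);print(proj('wrist',[[456,97,135],[454,100.7,135],[492.7,103.5,83]]))"
```

```text
t 1.4 tcp [454.9  98.5 184.9] jaw 42.1 F [-0.6  0.9  0. ] open 43.0 j6 -0.66
[0.1, 0.8, 79.9, -0.0, -0.0, 0.1]
[[317.10396108 259.77794142]
 [318.63853897 253.88103861]
 [356.27224625 260.16941709]]
```

View pics/w1.png

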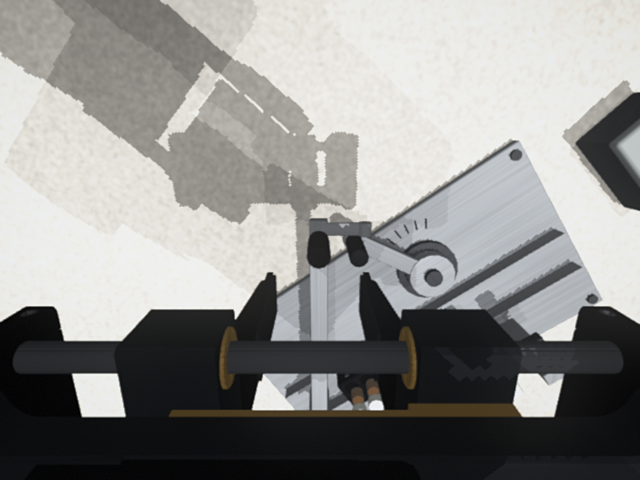

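>>> jog_arm(increments=[0.2,0.3,0.3,50,0,0,0,0.2,0.3,0.3,80,0,0,0,0.2,0.3,0.3,80,0,0,0,1,0.3,0.3,80,0,0,0,1,0.3,0.3,80,0,0,0], newtons=15)

```text
time: 2.02
tcp_pos: [455.8, 98.9, 106.1]
orientation: [0.933, 0.359, 0.001, 0.0]
ft_force: [-0.4, -0.6, -0.3]
opening: 22.9
```

```bash
python3 -c "
from go import *
go([(455.5,98,105,42)])"
```

```text
t 2.025 tcp [455.8  98.9 106.1] jaw 42.1 F [-0.4 -0.6 -0.3] open 22.9 j6 -0.66
[-0.9, 0.5, 1.1, 0.1, -0.1, 0.1]
```

>>> jog_arm(increments=[1,0,0,1,0,0,0,1,0,0,1,0,0,0,1,0,0,1,0,0,0])

```text
time: 2.4
tcp_pos: [456.1, 99.1, 105.8]
orientation: [0.933, 0.359, 0.002, 0.0]
ft_force: [-1.1, 1.7, 7.3]
opening: 15.8
```

```bash
cat > arc.py <<'E'
from go import *
from pose import T
p=[592.04,72.9,-.2267]
def kn(q): 
    X=T(p,[[30-205*np.sin(q),-125+205*np.cos(q),0]])[0]; return (X[0],X[1],105,-12.99+np.degrees(q))
def kq(): 
    o=manip.get_obs()['tcp_pos'];h=T(p,[[30,-125,0]])[0];d=o-h;r=np.hypot(d[0],d[1]);print('r',r,'q',np.arctan2(d[1],d[0])-p[2]-np.pi/2)
E
python3 -c "
from arc import *
kq();go([kn(q) for q in (.95,.87,.78,.69,.6,.51)])"
```

```text
r 206.6812481464756 q 0.9516729871928651
t 2.4 tcp [456.1  99.1 105.8] jaw 42.1 F [-1.1  1.7  7.3] open 15.8 j6 -0.66
[0.3, 1.7, 0.8, 0.1, -0.2, 0.7]
[16.7, 2.5, 0.9, 0.1, -0.2, 5.3]
[35.0, 5.0, 0.9, 0.1, -0.2, 10.4]
[52.9, 9.2, 1.0, 0.1, -0.2, 15.6]
[70.5, 14.9, 1.1, 0.1, -0.2, 20.7]
[87.4, 22.2, 1.1, 0.0, -0.2, 25.9]
```

>>> jog_arm(increments=[1,16.5,0.9,0,0,0,5,1,35,3.4,0,0,0,10,1,53,7.6,0,0,0,15,1,70.5,13.3,0,0,0,20,1,87.5,20.6,0,0,0,25])

```text
time: 3.02
tcp_pos: [534.8, 143.1, 106.1]
orientation: [0.989, 0.147, 0.001, -0.001]
ft_force: [-0.7, -0.7, -2.2]
opening: 15.6
```

```bash

python3 -c "
from arc import *
kq();go([kn(q) for q in (.45,.36,.28,.2,.12,.06,.03,0)])"
```

```text
r 207.1298474559034 q 0.5123172762695822
t 3.025 tcp [534.8 143.1 106.1] jaw 16.9 F [-0.7 -0.7 -2.2] open 15.6 j6 -0.16
[12.7, 2.7, 1.1, -0.1, -0.2, 4.1]
[31.1, 4.8, 1.2, -0.1, -0.2, 9.3]
[47.1, 8.1, 1.2, -0.1, -0.2, 13.9]
[62.9, 12.7, 1.3, -0.1, -0.1, 18.5]
[78.2, 18.5, 1.3, -0.1, -0.1, 23.0]
[89.4, 23.6, 1.3, -0.1, -0.1, 26.5]
[94.8, 26.5, 1.3, -0.1, -0.1, 28.2]
[100.2, 29.4, 1.3, -0.1, -0.1, 29.9]
```

>>> jog_arm(increments=[1,12.7,0.7,0,0,0,4,1,31,2.8,0,0,0,9,1,47,6.1,0,0,0,14,1,63,10.7,0,0,0,18.5,1,78,16.5,0,0,0,23])

```text
time: 3.65
tcp_pos: [614.6, 150.3, 106.1]
orientation: [0.999, -0.054, 0.001, -0.001]
ft_force: [-0.2, 0.8, -3.4]
opening: 15.7
```

```bash

python3 -c "
from arc import *
kq();go([kn(q) for q in (.12,.08,.06,.03,0,-.01)])"
```

```text
r 207.0522321872092 q 0.12299451541459083
t 3.65 tcp [614.6 150.3 106.1] jaw -6.2 F [-0.2  0.8 -3.4] open 15.7 j6 0.24
[0.6, 2.1, 1.1, -0.1, -0.1, -0.1]
[8.8, 2.2, 1.1, -0.1, -0.1, 2.2]
[12.9, 2.4, 1.2, -0.1, -0.1, 3.3]
[19.0, 2.8, 1.2, -0.1, -0.1, 5.1]
[25.2, 3.5, 1.2, -0.1, -0.1, 6.8]
[27.2, 3.7, 1.2, -0.1, -0.1, 7.3]
```

>>> jog_arm(increments=[1,9,0.2,0,0,0,2,1,15,0.6,0,0,0,4,1,20,0.9,0,0,0,5,1,25,1.5,0,0,0,6.5,1,26,1.5,0,0,0,6.5])

```text
time: 4.28
tcp_pos: [638.9, 146.2, 106.0]
orientation: [0.994, -0.111, -0.001, -0.001]
ft_force: [-11.6, 2.9, 4.6]
opening: 15.6
```

```bash

python3 -c "
from arc import *
kq();go([kn(q) for q in (0,-.01)]);snap('top','t2.png');snap('scene','s2.png')"
```

```text
r 206.98325143443097 q 0.004117715832585578
t 4.275 tcp [638.9 146.2 106. ] jaw -12.8 F [-11.6   2.9   4.6] open 15.6 j6 0.34
[0.8, 2.0, 1.0, -0.1, 0.1, 0.2]
[2.9, 2.0, 1.0, -0.1, 0.1, 0.8]
```

>>> jog_arm(increments=[0.3,-0.5,0,0,0,0,0,0.3,-0.5,0,0,0,0,0,0.3,-0.5,0,0,0,0,0,0.3,-0.5,0,-30,0,0,0,0.3,-0.5,0,-80,0,0,0])

```text
time: 5.0
tcp_pos: [638.0, 145.9, 185.4]
orientation: [0.994, -0.111, -0.002, -0.001]
ft_force: [-0.2, 0.7, -0.0]
opening: 33.0
```

```bash

python3 -c "
from arc import *
go([(492.8,103.5,185,107-20),(492.8,103.5,130,87)]);snap('scene','s3.png');snap('top','t3.png')
a=cv2.imread('pics/s3.png')[120:350,210:430];cv2.imwrite('pics/sc3.png',cv2.convertScaleAbs(cv2.resize(a,(570,600),interpolation=3),alpha=1.6))"
```

```text
t 5.0 tcp [638.  145.9 185.4] jaw -12.8 F [-0.2  0.7 -0. ] open 33.0 j6 0.34
[-132.2, 73.4, 1.1, -0.3, 0.2, -99.8]
[-131.9, 73.5, 56.1, -0.3, 0.2, -99.8]
```

View pics/sc3.png

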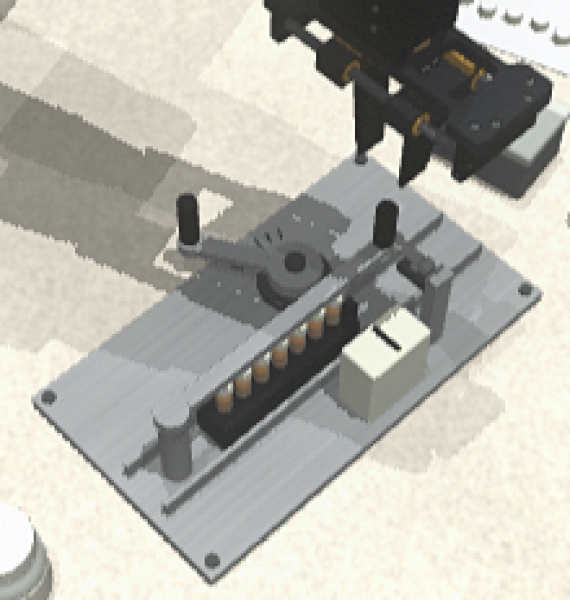

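View pics/t3.png

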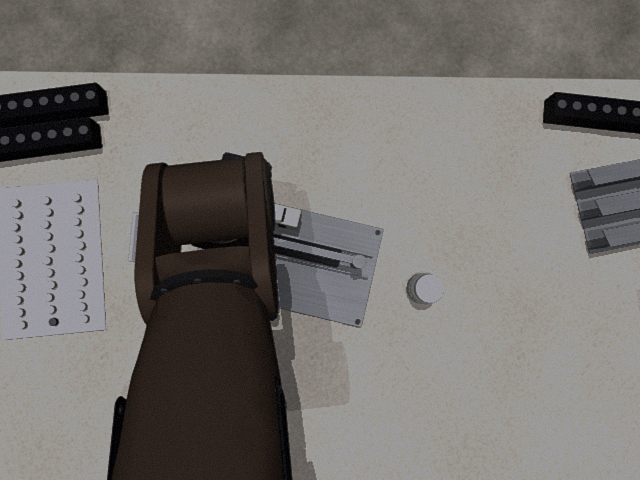

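```bash

python3 -c "
from arc import *
k=back('scene',(210+386/2.59,120+202/2.609),135);print(k,kn(0))
h=T(p,[[30,-125,0]])[0];d=k-h;print(np.arctan2(d[1],d[0])-p[2]-np.pi/2)
go([(492.8,103.5,185,-100)])"
```

```text
[637.29556714 147.77221412 135.        ] (np.float64(639.253457649922), np.float64(144.11017776090029), 105, np.float64(-12.99))
0.013120413554295052
t 5.1 tcp [640.6 146.3 191.3] jaw -12.8 F [ 1.2 -0.   0.1] open 33.3 j6 0.34
[-134.7, 74.4, 5.2, -0.5, -0.1, 87.2]
```

>>> jog_arm(increments=[0,-134.5,74.5,5,-0.5,0,87,0,-134.5,74.5,5,-0.5,0,87,0,-134.5,74.5,5,-0.5,0,87,0,-134.5,74.5,5,-0.5,0,87,0,-134.5,74.5,5,-0.5,0,87])

```text
time: 5.72
tcp_pos: [492.9, 103.2, 185.2]
orientation: [0.835, -0.551, 0.0, -0.0]
ft_force: [-1.5, 0.2, 0.4]
opening: 48.2
```

```bash

python3 -c "
from arc import *
go([(492.8,103.5,185,-100)])"
```

```text
t 5.725 tcp [492.9 103.2 185.2] jaw -66.8 F [-1.5  0.2  0.4] open 48.2 j6 1.24
[-0.3, -0.0, 0.2, -0.0, 0.0, 33.2]
```

>>> jog_arm(increments=[0,-0.3,0,0,0,0,10,0,-0.3,0,0,0,0,20,0,-0.3,0,0,0,0,30,0,-0.3,0,0,0,0,33,0,-0.3,0,0,0,0,33])

```text
time: 6.35
tcp_pos: [492.8, 103.4, 185.1]
orientation: [-0.644, 0.765, -0.0, 0.0]
ft_force: [0.4, 0.8, -0.3]
opening: 47.8
```

```bash

python3 -c "
from arc import *
snap('wrist','w4.png');snap('top','t4.png')
go([(492.8,103.5,185,-100),(492.8,103.5,43,-100)]);print(proj('wrist',[[492.7,103.5,83]]))"
```

```text
t 6.45 tcp [492.8 103.4 185.1] jaw -99.8 F [-0.9  0.9 -1. ] open 47.5 j6 1.82
[-0.1, 0.0, 0.1, -0.0, 0.0, 0.2]
[-0.0, 0.2, 142.1, -0.0, 0.0, 0.2]
[[316.4106821  237.61978483]]
```

View pics/w4.png

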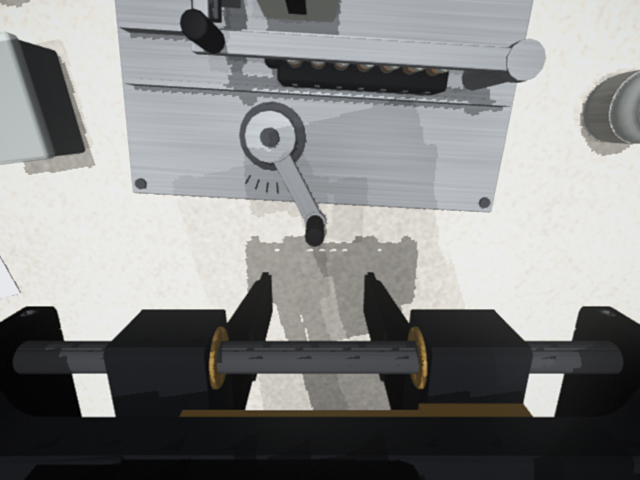

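View pics/t4.png

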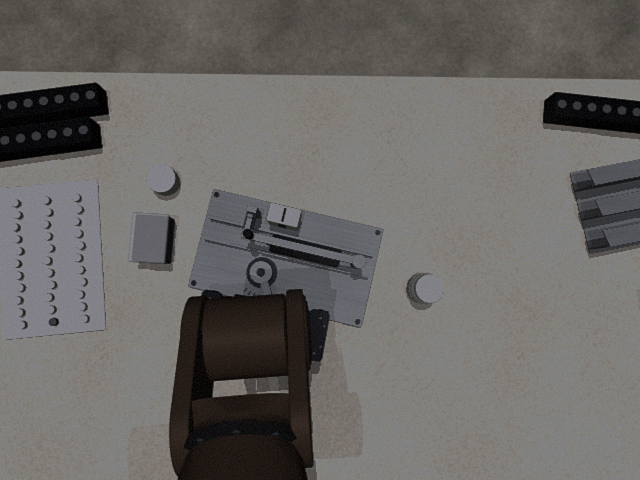

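>>> jog_arm(increments=[0,0,0,60,0,0,0,0,0,0,110,0,0,0,0,0,0,140,0,0,0,0,0,0,141,0,0,0,0.6,0,0,141,0,0,0], newtons=25)

```text
time: 7.08
tcp_pos: [493.5, 103.5, 45.0]
orientation: [-0.645, 0.765, -0.001, 0.001]
ft_force: [0.2, 0.1, 0.1]
opening: 41.8
```

```bash

python3 -c "
from arc import *
go([(492.8,103.5,44,-100)])"
```

```text
t 7.075 tcp [493.5 103.5  45. ] jaw -99.7 F [0.2 0.1 0.1] open 41.8 j6 1.82
[0.1, 0.7, 1.0, -0.1, 0.0, 0.3]
```

>>> jog_arm(increments=[1,0,0,0,0,0,0,1,0,0,0,0,0,0,1,0,0,0,0,0,0,1,0,0,0,0,0,0,1,0,0,0,0,0,0], newtons=25)

```text
time: 7.7
tcp_pos: [494.3, 105.2, 45.9]
orientation: [-0.644, 0.765, -0.001, 0.003]
ft_force: [0.8, 18.8, 2.7]
opening: 15.6
```

```bash
cat >> arc.py <<'E'
LH=T(p,[[-30,50,0]])[0]
def lv(q,off=0):
    a=q-.5236;X=T(p,[[-30-85*np.cos(a),50+85*np.sin(a),0]])[0];return (X[0],X[1],45,-100)
def lq():
    d=manip.get_obs()['tcp_pos']-LH;th=np.arctan2(d[1],d[0])-p[2];a=(np.pi-th+np.pi)%(2*np.pi)-np.pi
    print('r',np.hypot(d[0],d[1]).round(2),'q',round(a+.5236,4))
E
python3 -c "
from arc import *
lq();go([lv(q) for q in (0,.0524,.1047,.157,.2094)])"
```

```text
r 83.0 q 0.0138
t 7.7 tcp [494.3 105.2  45.9] jaw -99.8 F [ 0.8 18.8  2.7] open 15.6 j6 1.82
[1.9, 1.3, 0.8, -0.2, 0.2, 0.2]
[-2.1, 3.2, 0.9, -0.2, 0.2, 0.2]
[-6.2, 4.9, 0.9, -0.2, 0.2, 0.2]
[-10.4, 6.3, 0.9, -0.2, 0.2, 0.2]
[-14.7, 7.6, 0.9, -0.2, 0.2, 0.2]
```

>>> jog_arm(increments=[1,-4,1.9,0,0,0,0,1,-8,3.6,0,0,0,0,1,-12.3,5,0,0,0,0,1,-16.6,6.3,0,0,0,0,1,-16.6,6.3,0,0,0,0])

```text
time: 8.32
tcp_pos: [490.9, 122.8, 46.0]
orientation: [-0.645, 0.765, -0.001, 0.003]
ft_force: [-0.2, -3.5, 1.8]
opening: 15.8
```

```bash
sed -i 's/^def lq/p=[593.5,74.5,-.2267];LH=T(p,[[-30,50,0]])[0]\ndef lq/' arc.py
python3 -c "
from arc import *
lq();go([lv(q) for q in (.2094,.262,.314,.366,.4189)])"
```

```text
r 84.88 q 0.2122
t 8.325 tcp [490.9 122.8  46. ] jaw -99.7 F [-0.2 -3.5  1.8] open 15.8 j6 1.85
[0.3, 0.1, 1.0, -0.3, 0.2, 0.3]
[-4.1, 1.1, 1.0, -0.3, 0.2, 0.3]
[-8.4, 1.9, 1.0, -0.3, 0.2, 0.3]
[-12.8, 2.4, 1.0, -0.3, 0.2, 0.3]
[-17.3, 2.8, 1.0, -0.3, 0.2, 0.3]
```

Click 1 reached (spring reaction about 3.5 N). I'll take click 2 in quarter steps so I can feel the ripple.

>>> jog_arm(increments=[1,-4.1,1.1,0,0,0,0,1,-4.1,1.1,0,0,0,0])

```text
time: 8.57
tcp_pos: [490.6, 126.9, 46.0]
orientation: [-0.645, 0.764, -0.001, 0.002]
ft_force: [1.2, -5.8, -0.1]
opening: 15.7
```

```bash
python3 -c "
from arc import *
lq();go([lv(q) for q in (.314,.366,.4189)])"
```

```text
r 84.96 q 0.2609
t 8.575 tcp [490.6 126.9  46. ] jaw -99.7 F [ 1.2 -5.8 -0.1] open 15.7 j6 1.86
[-4.4, 0.8, 1.0, -0.3, 0.1, 0.3]
[-8.8, 1.4, 1.0, -0.3, 0.1, 0.3]
[-13.3, 1.7, 1.0, -0.3, 0.1, 0.3]
```

>>> jog_arm(increments=[1,-4.4,0.8,0,0,0,0,1,-8.8,1.4,0,0,0,0,1,-8.8,1.4,0,0,0,0])

```text
time: 8.95
tcp_pos: [490.6, 136.1, 46.0]
orientation: [-0.645, 0.764, -0.001, 0.003]
ft_force: [-0.2, -1.7, 0.3]
opening: 15.3
```

```bash
python3 -c "
from arc import *
lq();go([lv(q) for q in (.366,.4189,.471)])"
```

```text
r 85.08 q 0.3694
t 8.95 tcp [490.6 136.1  46. ] jaw -99.7 F [-0.2 -1.7  0.3] open 15.3 j6 1.88
[0.3, -0.1, 1.0, -0.3, 0.2, 0.3]
[-4.2, 0.2, 1.0, -0.3, 0.2, 0.3]
[-8.6, 0.3, 1.0, -0.3, 0.2, 0.3]
```

>>> jog_arm(increments=[1,-4.2,0.2,0,0,0,0,1,-8.6,0.3,0,0,0,0,1,-8.6,0.3,0,0,0,0])

```text
time: 9.32
tcp_pos: [491.6, 144.7, 46.0]
orientation: [-0.645, 0.764, -0.001, 0.002]
ft_force: [-0.6, -6.7, 1.6]
opening: 15.7
```

```bash
python3 -c "
from arc import *
lq();go([lv(q) for q in (.471,.523,.576,.628,.68)])"
```

```text
r 85.17 q 0.4707
t 9.325 tcp [491.6 144.7  46. ] jaw -99.7 F [-0.6 -6.7  1.6] open 15.7 j6 1.9
[-0.0, -0.2, 1.0, -0.2, 0.1, 0.3]
[-4.4, -0.3, 1.0, -0.2, 0.1, 0.3]
[-8.9, -0.7, 1.0, -0.2, 0.1, 0.3]
[-13.3, -1.3, 1.0, -0.2, 0.1, 0.3]
[-17.6, -2.1, 1.0, -0.2, 0.1, 0.3]
```

Stiff again past notch 2. On to 1/4 before notch 3.

>>> jog_arm(increments=[1,-4.4,-0.3,0,0,0,0,1,-8.9,-0.7,0,0,0,0,1,-8.9,-0.7,0,0,0,0])

```text
time: 9.7
tcp_pos: [493.6, 153.7, 46.0]
orientation: [-0.645, 0.764, -0.001, 0.002]
ft_force: [-1.5, -1.6, 1.6]
opening: 15.5
```

```bash
python3 -c "
from arc import *
lq();go([lv(q) for q in (.576,.628,.68)])"
```

```text
r 85.24 q 0.5791
t 9.7 tcp [493.6 153.7  46. ] jaw -99.7 F [-1.5 -1.6  1.6] open 15.5 j6 1.91
[0.3, -0.2, 1.0, -0.2, 0.1, 0.3]
[-4.1, -0.8, 1.0, -0.2, 0.1, 0.3]
[-8.4, -1.6, 1.0, -0.2, 0.1, 0.3]
```

>>> jog_arm(increments=[1,-4.1,-0.8,0,0,0,0,1,-8.4,-1.6,0,0,0,0,1,-8.4,-1.6,0,0,0,0])

```text
time: 10.07
tcp_pos: [496.2, 161.7, 45.9]
orientation: [-0.645, 0.764, -0.001, 0.001]
ft_force: [-3.8, -6.3, 3.4]
opening: 15.7
```

```bash
python3 -c "
from arc import *
lq();go([lv(q) for q in (.68,.733,.785,.838)])"
```

```text
r 85.4 q 0.6782
t 10.075 tcp [496.2 161.7  45.9] jaw -99.6 F [-3.8 -6.3  3.4] open 15.7 j6 1.93
[-0.1, -0.4, 0.9, -0.2, 0.1, 0.4]
[-4.4, -1.5, 0.9, -0.2, 0.1, 0.4]
[-8.7, -2.8, 0.9, -0.2, 0.1, 0.4]
[-12.9, -4.3, 1.0, -0.2, 0.1, 0.4]
```

Stiff past notch 3. Now the fourth: first to 1/4 before.

>>> jog_arm(increments=[1,-4.4,-1.4,0,0,0,0,1,-8.7,-2.7,0,0,0,0,1,-8.7,-2.7,0,0,0,0])

```text
time: 10.45
tcp_pos: [500.2, 170.3, 46.0]
orientation: [-0.645, 0.764, -0.0, 0.001]
ft_force: [-4.2, -1.6, 3.0]
opening: 15.5
```

```bash
python3 -c "
from arc import *
lq();go([lv(q) for q in (.785,.838)])"
```

```text
r 85.42 q 0.7881
t 10.45 tcp [500.2 170.3  46. ] jaw -99.6 F [-4.2 -1.6  3. ] open 15.5 j6 1.94
[0.4, -0.3, 1.0, -0.1, 0.1, 0.4]
[-3.9, -1.8, 1.0, -0.1, 0.1, 0.4]
```

>>> jog_arm(increments=[1,-3.9,-1.8,0,0,0,0,1,-3.9,-1.8,0,0,0,0,1,-3.9,-1.8,0,0,0,0,1,-3.9,-1.8,0,0,0,0])

```text
time: 10.95
tcp_pos: [502.1, 173.8, 45.9]
orientation: [-0.645, 0.764, -0.0, 0.001]
ft_force: [-5.5, -1.4, 4.7]
opening: 15.6
```

```bash
python3 -c "
from arc import *
lq();go([lv(q) for q in (.838,)]);snap('top','t5.png');snap('scene','s5.png')
a=cv2.imread('pics/s5.png')[120:350,210:430];cv2.imwrite('pics/sc5.png',cv2.convertScaleAbs(cv2.resize(a,(570,600),interpolation=3),alpha=1.6))
lq();print(manip.get_obs()['ft_force'],manip.get_obs()['time'])"
```

```text
r 85.48 q 0.8359
t 10.95 tcp [502.1 173.8  45.9] jaw -99.6 F [-5.5 -1.4  4.7] open 15.6 j6 1.95
[0.0, -0.5, 0.9, -0.1, 0.1, 0.4]
r 85.48 q 0.8359
[-5.20985361 -1.52647704  4.91227671] 11.05
```

View pics/sc5.png

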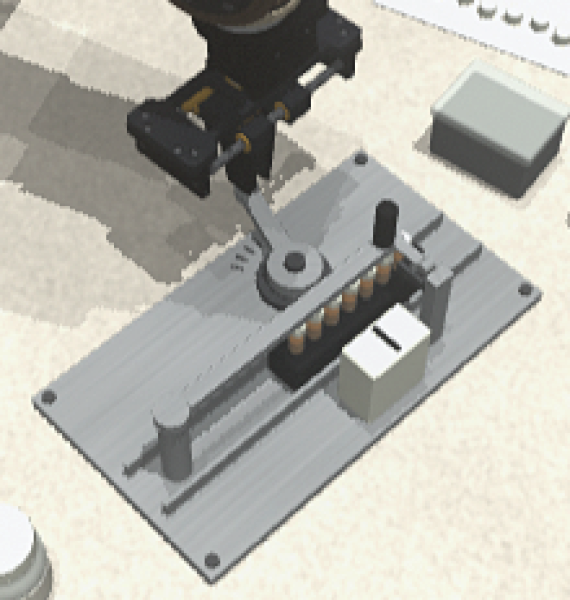

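View pics/t5.png

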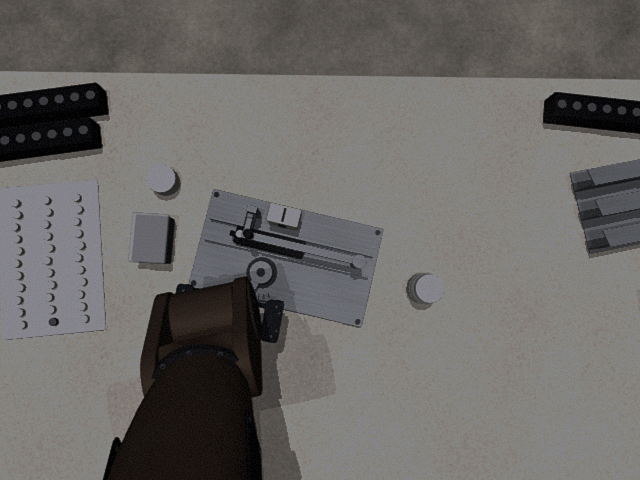

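```bash
python3 -c "
from arc import *
lq();sign_off()"
```

```text
r 85.48 q 0.8359
the job is handed in; nothing more can be done
```

I shut the keeper first, then took the index lever through four clicks, and handed the job in still gripping its post in the fourth notch. The hand-in reports no verdict.

- **Keeper:** I gripped the knob and swung it shut until it hit the stop with about 12 N. After I let go, the pictures showed the bar over the tubes, within about 0.015 rad of shut. That reading includes a camera bias of a few mm.
- **Lever:** I gripped the post at 25 N. I felt the push rise and fall through clicks 2, 3 and 4. Click 1 I took in one stroke, so I checked it only by position.
- **Final lever angle:** It read 0.836 rad from the tool position, against 0.838 for the notch.
- **Tubes:** The carrier had moved about 72 mm in the top picture, which is four clicks.
- **Bystanders:** The jar, tip box and tub were where they started in the top picture.

**Disagreements:**
- The plate pose from the cameras was about 2 mm off from what the grips showed, so I re-zeroed the lever at its rest stop.
- The spring force in the notch read about 4 N rather than 5.5 N. This could mean the lever stood up to about 0.02 rad short of the notch, still inside the 0.063 rad tolerance.

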